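Shut down the bench outlets and set the run-on timer

ROBOT

A 6-joint arm with a two-finger parallel gripper is mounted at the origin on a cart in front of the work surface, level with it; the furniture and walls round the work are solid. World frame = base frame: x ahead of the robot, y to its left, z up, the work surface at z = 0. Lengths are in m, angles in rad, forces in N, time in s.
With the tool pointing down it reaches from about 0.375 to 0.975 m from the base axis. Payload 3.8 kg.
Tool frame: the origin (TCP) lies on the front face of the gripper's body, between the roots of the fingers; the fingertips stand 64 mm ahead of it and the grasp point (between the pads) lies 45 mm ahead of it; z points along the fingers, y is the line along which they close (so a half turn about z gives the same grasp; the last joint's range is limited). The gripper opens to 88 mm and grips with 3 to 60 N. Pads are 18 mm wide; open, the fingers measure 123 mm over their backs; the gripper's body (75 mm by 187 mm) begins 45 mm behind the grasp point.
Start: joints at [1.247, 0.264, 1.604, -0, 1.274, -0.037], TCP at [0.191, 0.647, 0.303] pointing down, gripper open.
Joint ranges: [-2.63, 2.63], [-0.94, 2.18], [0.31, 2.57], [-1.31, 4.45], [0, 2.66], [-2.55, 2.55]. Speed limits (rad/s): [2.57, 2.57, 3.14, 3.14, 3.14, 3.14].

INTERFACE

Orientations are given as a unit quaternion [w, x, y, z].
In Python, from rig import env gives the robot as it stands.
- The arm moves only by the tool drive_tool, never from a script. Its argument "motion" is a list of rows, each an object with "linear": the shift along the tool's x, y, z in mm, a list of three; "turn": the turn, a rotation vector about the tool's x, y, z in degrees, a list of three; "jaw": the opening, from 0 (shut) to 1 (fully open). In form: [{"linear": [dx, dy, dz], "turn": [wx, wy, wz], "jaw": jaw}, ...]. A call has 1 to 12 rows; each row is the pose to reach, as a shift and turn from the pose commanded when the call began, along the tool's axes at that moment; what a row does not reach only later rows make up. A row lasts 1/8 s, in which the tool goes at most 62.5 mm and 10.7 degrees, less where a joint would pass 70% of its speed; a pose out of reach is approached as far as the arm can. A call with a gripper value outside its range is refused whole. The fingers move at their own pace and stop on an object; "newtons" is the grip in N (left out, the last holds). Time passes only in rows, so rows that repeat a pose let the fingers close. It gives the time, the measured TCP pose, the force, the opening and the grip force at its end, in the units of the state.
- env.read_state(): the state, without advancing time (a new reading comes with each control period).
- env.read_camera(name): name is "side" or "top"; returns the picture (420x560x3 uint8, red, green, blue); there is no depth.
- env.camera_params(name): a dict with "vfov" (degrees; the focal length in pixels is half the picture's height over the tangent of half this angle, whatever the lens; pixels are square), "cx", "cy" (the principal point, pixels), "camera_from_world" (4x4, takes a point from world to camera coordinates). Camera axes: x right, y down, z forward; pixel columns grow to the right and rows downward; lengths in m; the calibration is good to about 2 mm. A picture is of the moment at which its call begins. camera_params takes no time and is no camera call.
- env.finish_job(): hands the job in; it is judged then, once.
Trained networks look in the newest picture that a camera, given by its name, has taken for a name from the list of things; names that differ only in an ending like _2 or _b are one class to them, and where a whole thing is asked for, a point or a joint stands for the part that bears it (a point fixed in the world has none). Each returns a list of dicts, best first, with "confidence" (0 to 1); they miss things now and then, are a little off and sometimes report something else, mostly with a low value. They report only what shows in the picture. A call takes as long as a camera call.
- env.find_in(camera, query): "rect" ([left, top, right, bottom] in pixels, round what is visible of it).
- env.outline_of(camera, query): "mask" (420x560 bool, what is visible of it) and "rect" ([left, top, right, bottom] in pixels, round what is visible of it).
- env.place_of(camera, query): "uv" ([column, row] in pixels: a listed point, or the origin of a listed thing).
The state is a dict: "t": time; "qpos": joint angles; "qvel": joint speeds; "joint_efforts": joint torques, N m; "tcp_pos": TCP position; "orientation": TCP orientation; "wrist_force": force on the tool from outside, world axes, zero at the start; "ft_torque": the same for the moment, N m; "finger_gap": finger opening in m; "gripper_force": force on a finger pad.
Only numpy, scipy, OpenCV 4.12 (cv2) and the standard library are available. Lean on these libraries where they do the work, as an engineer would, in place of code of your own. Each camera call takes 0.05 s, during which the arm holds its last target. There are 200 camera calls.

TASK

Shut down the bench at the grey control box: flip all four red-tipped outlet toggles to off, over to the right (one drag of a fingertip along the bank from left to right does it), and turn the black run-on timer dial clockwise, counting its clicks, to position 5 (the red dot is 0, each white dot is one click more). Leave everything else lying where it is.

Things in the scene. Friction and masses are not known exactly. Their poses are not given: they have to be found in the camera images.
- control_box: grey wedge-shaped control box, 150 mm deep (its x), 200 mm wide (its y), fixed to the desk, level; only its place and yaw vary. Origin: centre of its underside; x points from the low front (28 mm high) to the high back (115 mm). Its top is a dark panel sloping 30 degrees, rising to the back, so whatever works square to it leans 30 degrees from vertical towards the front.
- panel: the sloping panel's frame, origin at box (0, 0, 71) mm: x (u) = up the slope = box (cos30, 0, sin30), y (v) = box y = left seen from the front, z (n) = outward normal = box (-sin30, 0, cos30). The panel's face is at n = 2 mm. Dial axis at u = -45, v = 0 mm; toggle pivots at u = 42, n = 4, v = 66, 22, -22, -66 mm (toggle_1 to toggle_4, left to right).
- dial_grip (a point): point on the axis of the black timer dial at n = 28 mm, the height to grip; x along its pointer, z = n. The dial is a bar 60 mm long (x), 16 mm thick (y), from n = 8 to 36 mm, on a disc 60 mm across with its top at n = 9.5 mm. A white line on one end of the bar is the pointer. Dots 41 mm from the axis mark positions 0 (larger, red, left) to 8 clockwise; position 4 is straight up the slope.
- dial (a joint): turn of the dial in rad: 0 at position 0, growing clockwise seen from in front of the panel (about -n), 0.349 rad (20 degrees) a click, stops just beyond 0 and 8. A sprung ball pulls it into the nearest position; passing a click takes about 0.1 N m. It starts at one of positions 1 to 3, or now and then poised half-way between two of them.
- toggle_1_tip (a point): centre of the red ball, 11 mm in diameter, on the end of the leftmost toggle, 34 mm from its pivot. Each toggle is a metal stick 6 to 8 mm thick that swings along the row (in the plane v, n).
- toggle_2_tip (a point): the same on the second toggle from the left
- toggle_3_tip (a point): the same on the third toggle from the left
- toggle_4_tip (a point): the same on the rightmost toggle
- toggle_1 (a joint): leftmost toggle, rad: 0 = on, leaning 15 degrees left of n (ball centre at n = 37 mm); 1.13 = off, leaning 50 degrees right (ball top at n = 31 mm). Pushed past 0.44 it snaps to off by itself; takes 1 to 2 N at the ball. A fingertip ending 34 mm over the panel frame's origin plane (n = 34), dragged right along the row, flips each toggle and passes over it. All start on.
- toggle_2 (a joint): the same for the second toggle from the left
- toggle_3 (a joint): the same for the third toggle from the left
- toggle_4 (a joint): the same for the rightmost toggle
- small_carton: brown cardboard carton, 61x90x56 mm, standing loose behind the box; origin: centre of its underside. Leave alone.
- torch: black and silver pocket torch lying loose, 26x120x23 mm, to the right of the box; origin: centre of its underside. Leave alone.
- wood_block: beech block lying loose, 45x110x40 mm, behind the cream kitchen scale that stands to the right of the box; origin: centre of its underside. Leave alone.

How it is judged:
By the outcome, as a careful person would: the job done as asked, in the order asked, and still so for the second after the job is handed in, with the robot touching nothing.
It also fails if it takes over 54 s, if anything falls off the work surface, if the arm or the gripper's body presses on something with over 40 N, if the wrist force passes 120 N, or if a joint passes its speed limit or range.

## Working session

There is one attempt and no reset: what is moved stays moved. The work goes in short steps, Python scripts to look and compute and a tool call to move; the robot and the scene stay as the last step left them, time stands still between calls to the robot, and variables do not carry over. Pictures are saved under pics/ and viewed, at most 10 in all, crops included, and the job is handed in when it is done.

Besides the shell and the picture viewer there is one more tool, called after "Call:" as name(argument=value, ...) on one line, values as JSON. drive_tool: Moves the arm, as the interface text tells. Its arguments: {"type":"object","properties":{"motion":{"type":"array"},"newtons":{"type":"number"}},"required":["motion"]}

```bash
ls; mkdir -p pics; python3 - <<'E'
from rig import env
import cv2,numpy as np
np.set_printoptions(precision=4,suppress=True)
for c in("side","top"):
    im=env.read_camera(c);cv2.imwrite(f"pics/{c}0.png",im[:,:,::-1])
    p=env.camera_params(c);print(c,p)
    for q in("control_box","dial_grip","toggle_1_tip","small_carton","torch","wood_block"):
        print(q,[(np.round(d["uv"],1),round(d["confidence"],2)) for d in env.place_of(c,q)][:5])
print(env.read_state())
E
```

```text
pics
side {'vfov': 51.87812577467883, 'cx': 278.57252716415235, 'cy': 207.16001598846177, 'camera_from_world': array([[-0.9912, -0.1313,  0.0189,  0.5606],
       [-0.0868,  0.5347, -0.8406,  0.0574],
       [ 0.1002, -0.8348, -0.5414,  1.1103],
       [ 0.    ,  0.    ,  0.    ,  1.    ]])}
control_box [(array([304.8, 270.8]), 0.96)]
dial_grip [(array([330.8, 245.7]), 0.67)]
toggle_1_tip [(array([306.3, 246.1]), 0.38)]
small_carton [(array([208.5, 302.1]), 0.7)]
torch [(array([306.3, 270.8]), 0.53), (array([342.1, 208.5]), 0.49), (array([207.5, 304.1]), 0.44)]
wood_block [(array([227.8, 195.6]), 0.79)]
top {'vfov': 44.30284144666958, 'cx': 284.28347422642275, 'cy': 214.5534598291028, 'camera_from_world': array([[ 0.0862, -0.9963, -0.0044,  0.0799],
       [-0.9723, -0.0832, -0.2187,  0.5907],
       [ 0.2175,  0.0232, -0.9758,  0.9975],
       [ 0.    ,  0.    ,  0.    ,  1.    ]])}
control_box [(array([231.8, 265.2]), 0.86)]
dial_grip [(array([230.6, 288. ]), 0.87), (array([233.9, 264.5]), 0.53)]
toggle_1_tip [(array([184.3, 250.6]), 0.38)]
small_carton [(array([187.8, 182.4]), 0.62)]
torch [(array([354.5, 316.3]), 0.8)]
wood_block [(array([371.4, 166.4]), 0.56)]
{'t': 0.7, 'qpos': array([ 1.2471,  0.2638,  1.604 ,  0.    ,  1.2738, -0.0369]), 'qvel': array([-0.0006,  0.0005, -0.0009,  0.0003, -0.0002, -0.0011]), 'joint_efforts': array([ -0.0002, -50.1857, -35.7141,   0.073 ,   0.0185,  -0.    ]), 'tcp_pos': array([0.1909, 0.6474, 0.3028]), 'orientation': array([-0.    ,  0.1429,  0.9897,  0.    ]), 'wrist_force': array([-0.169 ,  0.0685,  0.1502]), 'ft_torque': array([ 0.0152, -0.0059,  0.0186]), 'gripper_force': 0.0, 'finger_gap': 0.0880422154078765}
```

View pics/top0.png

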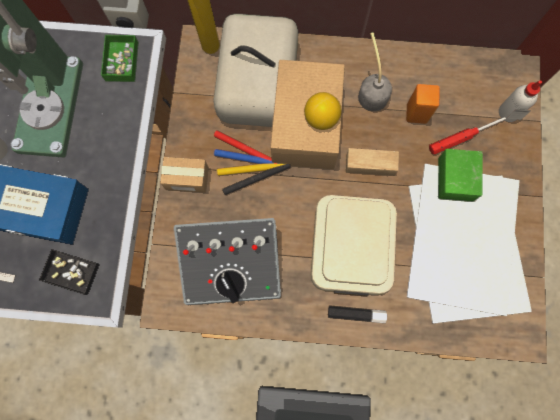

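View pics/side0.png

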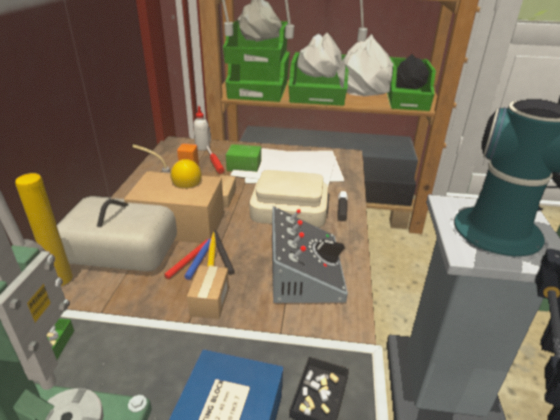

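The top view shows the box at about (178–280, 220–304), with its front towards the robot and the dial near (231, 285). The side view shows its left face at about (273–345, 207–300). I'll zoom in to fit the pose.

```bash
python3 - <<'E'
import cv2
a=cv2.imread("pics/top0.png")[210:315,165:295];cv2.imwrite("pics/topc.png",cv2.resize(a,None,fx=5.5,fy=5.5,interpolation=cv2.INTER_CUBIC))
a=cv2.imread("pics/side0.png")[195:310,260:360];cv2.imwrite("pics/sidec.png",cv2.resize(a,None,fx=5,fy=5,interpolation=cv2.INTER_CUBIC))
E
```

```text
(no output)
```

View pics/topc.png

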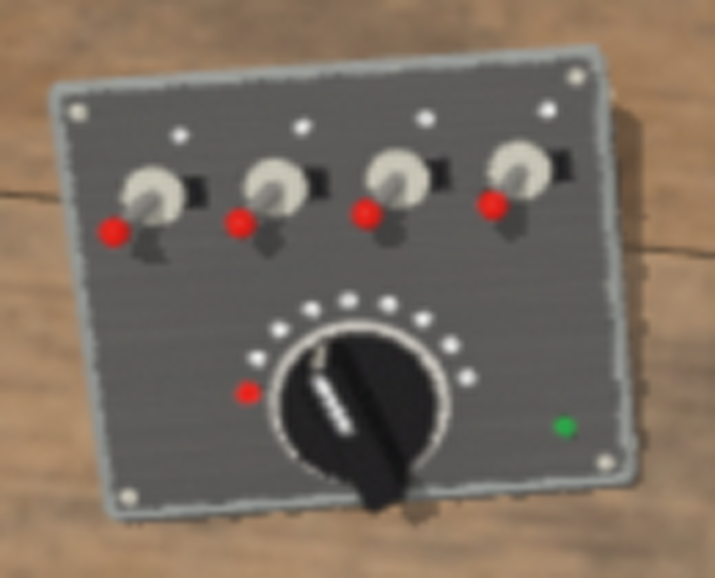

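View pics/sidec.png

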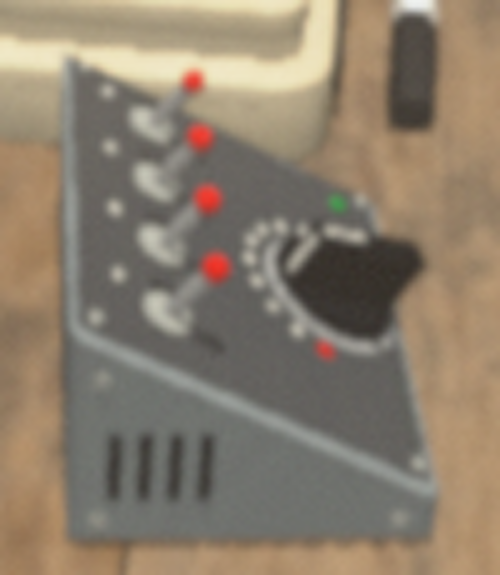

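```bash
cat > h.py <<'E'
import numpy as np,cv2
from scipy.spatial.transform import Rotation as R
from scipy.optimize import least_squares
C=np.cos(np.pi/6);S=.5
def proj(P,p):
    q=np.c_[P,np.ones(len(P))]@p["camera_from_world"].T
    f=210/np.tan(np.radians(p["vfov"]/2))
    return q[:,:2]/q[:,2:3]*f+[p["cx"],p["cy"]]
def panelR(yaw): return R.from_euler("z",yaw).as_matrix()@np.array([[C,0,-S],[0,1,0],[S,0,C]])
def world(pan,pose):  # panel mm -> world m
    x,y,yaw=pose
    return (np.atleast_2d(pan)/1000)@panelR(yaw).T+[x,y,.071]
def pt(th,r,n): # dial angle rad -> panel point
    b=np.radians(80)-th
    return [-45+r*np.cos(b),r*np.sin(b),n]
def red(im,rect):
    l,t,r,b=rect;a=im[t:b,l:r].astype(int)
    m=((a[...,0]>130)&(a[...,1]<80)&(a[...,2]<80)).astype(np.uint8)
    n,_,s,c=cv2.connectedComponentsWithStats(m,connectivity=8)
    return [(c[i]+[l,t],s[i,4]) for i in range(1,n) if s[i,4]>3]
E
python3 - <<'E'
from h import *;from rig import env
np.set_printoptions(precision=4,suppress=True)
pr={c:env.camera_params(c) for c in("top","side")}
im={c:cv2.imread(f"pics/{c}0.png")[:,:,::-1] for c in pr}
B=[[42,v+34*np.sin(np.radians(15)),4+34*np.cos(np.radians(15))] for v in(66,22,-22,-66)]+[pt(0,41,2)]
# pixel obs from crops, matched to nearest red blob
o={"top":np.array([[114,232],[240,223],[366,214],[492,205],[248,393]])/5.5+[165,210],
"side":np.array([[216,267],[208,199],[200,137],[193,81],[326,350]])/5+[260,195]}
rc={"top":(170,210,290,310),"side":(262,198,355,300)}
for c in o:
    bl=[b[0] for b in red(im[c],rc[c])];print(len(bl))
    for i,q in enumerate(o[c]):
        d=[np.hypot(*(b-q)) for b in bl];k=np.argmin(d)
        if d[k]<2:o[c][i]=bl[k]
def fit(cs):
    f=lambda z:np.concatenate([(proj(world(B,z),pr[c])-o[c]).ravel() for c in cs])
    s=least_squares(f,[.5,.1,0]);return s
for cs in(["top"],["side"],["top","side"]):
    s=fit(cs);print(cs,s.x,np.round(s.fun.reshape(-1,2),1).tolist())
z=s.x
for k in np.arange(1,3.6,.5):
    th=k*.349
    print(k,[(np.round((proj(world([pt(th,30,36),pt(th,0,36),pt(th,-30,36),],z),pr[c])-[[165,210],[260,195]][c=="side"])*(5.5 if c=="top" else 5)).astype(int)).tolist() for c in pr])
E
```

```text
5
4
['top'] [0.4738 0.235  0.1576] [[-0.0, 0.1], [0.0, -0.1], [0.1, 0.1], [-0.0, -0.0], [-0.1, -0.1]]
['side'] [0.4734 0.2369 0.1543] [[-0.0, 0.3], [-0.1, -0.1], [0.1, -0.1], [-0.1, -0.5], [0.2, 0.2]]
['top', 'side'] [0.4736 0.2354 0.156 ] [[-0.3, 0.1], [-0.2, -0.0], [-0.2, 0.1], [-0.2, 0.1], [-0.3, -0.1], [-0.0, -0.2], [-0.1, -0.5], [-0.0, -0.5], [-0.2, -0.8], [0.2, -0.2]]
1.0 [[[271, 407], [348, 440], [424, 473]], [[350, 262], [371, 238], [391, 215]]]
1.5 [[[279, 396], [348, 440], [417, 484]], [[341, 253], [371, 238], [400, 223]]]
2.0 [[[288, 385], [348, 440], [408, 494]], [[332, 244], [371, 238], [409, 232]]]
2.5 [[[299, 377], [348, 440], [397, 503]], [[325, 235], [371, 238], [416, 240]]]
3.0 [[[312, 370], [348, 440], [384, 509]], [[319, 226], [371, 238], [421, 249]]]
3.5 [[[326, 366], [348, 440], [370, 514]], [[315, 217], [371, 238], [426, 258]]]
```

```bash
cat >> h.py <<'E'
Z=(.4736,.2354,.156)
def rows(wps,z=Z):
    """wps: (u,v,n_tip... TCP u,v,n mm, bar angle deg left of u) -> shift/turn from the present pose"""
    from rig import env
    s=env.read_state();q=s["orientation"];R0=R.from_quat(np.r_[q[1:],q[0]])
    for u,v,n,a in wps:
        Rt=R.from_matrix(panelR(z[2]))*R.from_euler("z",a,degrees=True)*R.from_matrix(np.diag([-1.,1,-1]))
        d=R0.inv().apply(world([u,v,n],z)[0]-s["tcp_pos"])*1000
        print((u,v,n,a),np.round(d,1).tolist(),np.round(np.degrees((R0.inv()*Rt).as_rotvec()),2).tolist())
def where(z=Z):
    from rig import env
    s=env.read_state();P=panelR(z[2]);q=s["orientation"]
    M=R.from_matrix(P).inv()*R.from_quat(np.r_[q[1:],q[0]])*R.from_matrix(np.diag([-1.,1,-1]))
    print("t",s["t"],"uvn",np.round(P.T@(s["tcp_pos"]-[z[0],z[1],.071])*1000,1),"rot",np.round(M.as_rotvec(degrees=True),2),"q",np.round(s["qpos"],2),"F",np.round(s["wrist_force"],1),"gap",s["finger_gap"],s["gripper_force"])
E
python3 -c "
from h import *
where();rows([(42,118,140,0)])"
```

```text
t 0.7 uvn [-70.5 450.9 308.3] rot [ -6.64  29.5  -24.79] q [ 1.25  0.26  1.6   0.    1.27 -0.04] F [-0.2  0.1  0.2] gap 0.0880422154078765 0.0
(42, 118, 140, 0) [-306.7, -223.0, 89.5] [-6.64, -29.5, -24.79]
```

Call:
drive_tool(motion=[{"linear":[-44,-32,13],"turn":[-1,-4,-3.5],"jaw":0},{"linear":[-88,-64,26],"turn":[-2,-8.5,-7],"jaw":0},{"linear":[-132,-96,38],"turn":[-3,-13,-11],"jaw":0},{"linear":[-175,-127,51],"turn":[-4,-17,-14],"jaw":0},{"linear":[-219,-159,64],"turn":[-5,-21,-18],"jaw":0},{"linear":[-263,-191,77],"turn":[-5.8,-25.5,-21.5],"jaw":0},{"linear":[-307,-223,89.5],"turn":[-6.6,-29.5,-24.8],"jaw":0},{"linear":[-307,-223,89.5],"turn":[-6.6,-29.5,-24.8],"jaw":0},{"linear":[-307,-223,89.5],"turn":[-6.6,-29.5,-24.8],"jaw":0},{"linear":[-307,-223,89.5],"turn":[-6.6,-29.5,-24.8],"jaw":0}])

```text
t: 1.95
tcp_pos: [0.4226, 0.3483, 0.2144]
orientation: [0.259, -0.076, 0.963, 0.021]
wrist_force: [0.2, 0.7, -0.2]
finger_gap: 0.0
gripper_force: 0.0
```

```bash
python3 -c "
from h import *
where();rows([(42,118,98,0),(42,-104,98,0)])"
```

```text
t 1.95 uvn [ 43.2 119.4 140.7] rot [ 0.08 -0.07  0.03] q [ 0.79 -0.08  2.23 -0.53  0.63 -0.56] F [ 0.2  0.7 -0.2] gap 3.496373641493196e-05 0.0
(42, 118, 98, 0) [1.3, -1.5, 42.6] [0.08, 0.07, 0.03]
(42, -104, 98, 0) [1.4, -223.5, 42.3] [0.08, 0.07, 0.03]
```

Call:
drive_tool(motion=[{"linear":[0,0,22],"turn":[0,0,0],"jaw":0},{"linear":[0,0,42],"turn":[0,0,0],"jaw":0},{"linear":[0,0,42],"turn":[0,0,0],"jaw":0},{"linear":[0,0,42],"turn":[0,0,0],"jaw":0}])

```text
t: 2.45
tcp_pos: [0.443, 0.3509, 0.1776]
orientation: [0.258, -0.076, 0.963, 0.02]
wrist_force: [-0.5, 0.2, 0.6]
finger_gap: 0.0001
gripper_force: 0.0
```

```bash
python3 -c "
from h import *
where();rows([(42,118,98,0)])"
```

```text
t 2.45 uvn [ 42.6 118.9  98.4] rot [ 0.02 -0.02  0.06] q [ 0.77  0.    2.22 -0.58  0.55 -0.52] F [-0.5  0.2  0.6] gap 9.498921531097854e-05 0.0
(42, 118, 98, 0) [0.6, -0.9, 0.4] [0.02, 0.02, 0.06]
```

Height is right; now I'll drag to the right.

Call:
drive_tool(motion=[{"linear":[0,-20,0],"turn":[0,0,0],"jaw":0},{"linear":[0,-40,0],"turn":[0,0,0],"jaw":0},{"linear":[0,-60,0],"turn":[0,0,0],"jaw":0},{"linear":[0,-80,0],"turn":[0,0,0],"jaw":0},{"linear":[0,-100,0],"turn":[0,0,0],"jaw":0},{"linear":[0,-120,0],"turn":[0,0,0],"jaw":0},{"linear":[0,-140,0],"turn":[0,0,0],"jaw":0},{"linear":[0,-160,0],"turn":[0,0,0],"jaw":0},{"linear":[0,-180,0],"turn":[0,0,0],"jaw":0},{"linear":[0,-200,0],"turn":[0,0,0],"jaw":0},{"linear":[0,-222,0],"turn":[0,0,0],"jaw":0},{"linear":[0,-222,0],"turn":[0,0,0],"jaw":0}])

```text
t: 3.95
tcp_pos: [0.478, 0.1301, 0.1782]
orientation: [0.259, -0.074, 0.963, 0.02]
wrist_force: [-0.0, 0.5, -0.4]
finger_gap: 0.0001
gripper_force: 0.0
```

```bash
python3 - <<'E'
from h import *;from rig import env
where()
for c in("top","side"): print(c,[(np.round(d["uv"],1).tolist(),round(d["confidence"],2)) for d in ([env.read_camera(c)] and env.place_of(c,"toggle_1_tip"))])
for c in("top","side"):
    B=[[42,v-34*np.sin(np.radians(50)),4+34*np.cos(np.radians(50))] for v in(66,22,-22,-66)]
    print(c,proj(world(B,Z),env.camera_params(c)).round(1).tolist())
rows([(42,-104,150,0),(-45,0,150,20)])
a=env.read_camera("side")[180:320,240:380];b=env.read_camera("top")[195:335,150:310]
cv2.imwrite("pics/b.png",cv2.resize(np.hstack([a,b])[:,:,::-1],None,fx=2.6,fy=2.6,interpolation=cv2.INTER_CUBIC))
for c in("top","side"): print([b for b in red(env.read_camera(c),(170,200,355,310))])
E
```

```text
t 3.95 uvn [  43.2 -104.7   98.9] rot [-0.06 -0.1  -0.09] q [ 0.24 -0.19  2.4  -0.11  0.41 -1.4 ] F [-0.   0.5 -0.4] gap 0.00014577182972058336 0.0
top [([202.6, 246.3], 0.44), ([250.6, 244.8], 0.42)]
side [([299.2, 239.3], 0.56)]
top [[203.9, 248.4], [226.5, 246.8], [249.2, 245.2], [271.9, 243.7]]
side [[298.5, 240.9], [297.2, 228.1], [296.0, 216.3], [294.8, 205.4]]
(42, -104, 150, 0) [0.7, -0.6, -51.7] [-0.0, 0.03, 0.06]
(-45, 0, 150, 20) [87.6, 103.5, -51.7] [-0.01, 0.03, -19.94]
[(array([249.90909091, 245.09090909]), np.int32(22)), (array([226.58823529, 246.29411765]), np.int32(17)), (array([204.18181818, 248.36363636]), np.int32(22)), (array([209.625, 280.875]), np.int32(16))]
[(array([297.71428571, 227.71428571]), np.int32(7)), (array([298.55555556, 239.88888889]), np.int32(9)), (array([183.8254717 , 261.94811321]), np.int32(212))]
```

View pics/b.png

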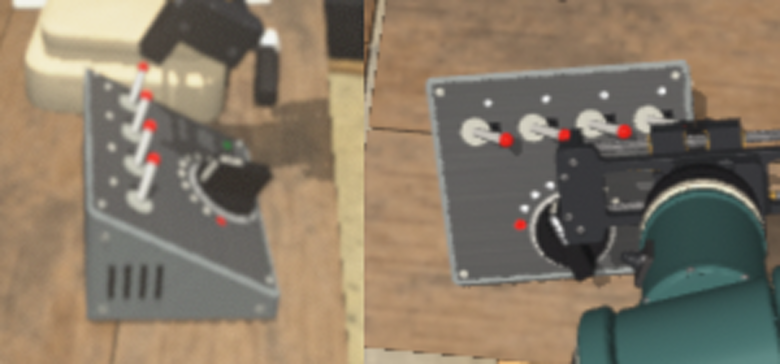

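The side view shows all four balls leaning right, at (158,158), (150,126), (146,96) and (143,67) in the crop, and the dial hasn't moved. Next is the dial.

Call:
drive_tool(motion=[{"linear":[0,0,-32],"turn":[0,0,0],"jaw":0},{"linear":[29,35,-32],"turn":[0,0,-7],"jaw":1},{"linear":[58,70,-32],"turn":[0,0,-14],"jaw":1},{"linear":[87,104,-32],"turn":[0,0,-20],"jaw":1},{"linear":[87,104,-32],"turn":[0,0,-20],"jaw":1},{"linear":[87,104,-32],"turn":[0,0,-20],"jaw":1},{"linear":[87,104,-32],"turn":[0,0,-20],"jaw":1}])

```text
t: 5.22
tcp_pos: [0.3723, 0.2187, 0.1619]
orientation: [0.258, -0.24, 0.935, -0.025]
wrist_force: [0.1, -0.5, 0.2]
finger_gap: 0.0581
gripper_force: 0.0
```

```bash
python3 -c "
from h import *
where();rows([(-45,0,76,20)])"
```

```text
t 5.225 uvn [-43.5  -0.7 130.1] rot [-0.07 -0.04 19.89] q [ 0.62 -0.29  2.5  -0.49  0.5  -1.08] F [ 0.1 -0.5  0.2] gap 0.058147094398358114 0.0
(-45, 0, 76, 20) [1.2, 1.3, 54.1] [-0.07, 0.02, -0.11]
```

Call:
drive_tool(motion=[{"linear":[0.5,0.5,0],"turn":[0,0,0],"jaw":1},{"linear":[0.5,0.5,0],"turn":[0,0,0],"jaw":1},{"linear":[0.5,0.5,0],"turn":[0,0,0],"jaw":1},{"linear":[0.5,0.5,18],"turn":[0,0,0],"jaw":1},{"linear":[0.5,0.5,36],"turn":[0,0,0],"jaw":1},{"linear":[0.5,0.5,54],"turn":[0,0,0],"jaw":1},{"linear":[0.5,0.5,54],"turn":[0,0,0],"jaw":1},{"linear":[0.5,0.5,54],"turn":[0,0,0],"jaw":1}])

```text
t: 6.22
tcp_pos: [0.3972, 0.2235, 0.1143]
orientation: [0.257, -0.241, 0.935, -0.025]
wrist_force: [-0.3, 0.4, -0.3]
finger_gap: 0.0881
gripper_force: 0.0
```

```bash
python3 -c "
from h import *
where()"
```

```text
t 6.225 uvn [-45.3   0.1  76.1] rot [-4.000e-02  2.000e-02  2.001e+01] q [ 0.58 -0.13  2.5  -0.64  0.36 -0.94] F [-0.3  0.4 -0.3] gap 0.08810394540191471 0.0
```

Call:
drive_tool(motion=[{"linear":[0,0,0],"turn":[0,0,0],"jaw":0},{"linear":[0,0,0],"turn":[0,0,0],"jaw":0},{"linear":[0,0,0],"turn":[0,0,0],"jaw":0},{"linear":[0,0,0],"turn":[0,0,0],"jaw":0},{"linear":[0,0,0],"turn":[0,0,0],"jaw":0},{"linear":[0,0,0],"turn":[0,0,0],"jaw":0},{"linear":[0,0,0],"turn":[0,0,0],"jaw":0},{"linear":[0,0,0],"turn":[0,0,0],"jaw":0}], newtons=30)

```text
t: 7.22
tcp_pos: [0.3979, 0.2221, 0.1143]
orientation: [0.257, -0.241, 0.935, -0.027]
wrist_force: [5.4, -9.5, 1.7]
finger_gap: 0.0158
gripper_force: 30.0
```

```bash
python3 -c "
from h import *
where()"
```

```text
t 7.225 uvn [-44.9  -1.4  76. ] rot [-0.26  0.09 20.07] q [ 0.58 -0.13  2.5  -0.64  0.36 -0.93] F [ 5.4 -9.5  1.7] gap 0.015790785233455944 29.99910873826593
```

Call:
drive_tool(motion=[{"linear":[0,-1.5,0],"turn":[0,0,0],"jaw":0},{"linear":[0,-1.5,0],"turn":[0,0,7],"jaw":0},{"linear":[0,-1.5,0],"turn":[0,0,14],"jaw":0},{"linear":[0,-1.5,0],"turn":[0,0,21],"jaw":0},{"linear":[0,-1.5,0],"turn":[0,0,28],"jaw":0},{"linear":[0,-1.5,0],"turn":[0,0,35],"jaw":0},{"linear":[0,-1.5,0],"turn":[0,0,40],"jaw":0},{"linear":[0,-1.5,0],"turn":[0,0,40],"jaw":0},{"linear":[0,-1.5,0],"turn":[0,0,40],"jaw":0},{"linear":[0,-1.5,0],"turn":[0,0,40],"jaw":0}])

```text
t: 8.48
tcp_pos: [0.3979, 0.2224, 0.1144]
orientation: [0.251, 0.093, 0.961, 0.064]
wrist_force: [-0.2, 0.7, 1.5]
finger_gap: 0.0158
gripper_force: 30.0
```

```bash
python3 -c "
from h import *
where()"
```

```text
t 8.475 uvn [-44.8  -1.1  75.9] rot [ -0.    -0.   -19.93] q [ 0.58 -0.13  2.5  -0.63  0.35 -0.25] F [-0.2  0.7  1.5] gap 0.01583084849503225 29.999981224536896
```

Turned to 40°. I'll release it and back off along n.

Call:
drive_tool(motion=[{"linear":[0,0,0],"turn":[0,0,0],"jaw":1},{"linear":[0,0,0],"turn":[0,0,0],"jaw":1},{"linear":[0,0,0],"turn":[0,0,0],"jaw":1},{"linear":[0,0,0],"turn":[0,0,0],"jaw":1},{"linear":[0,0,0],"turn":[0,0,0],"jaw":1},{"linear":[0,0,-25],"turn":[0,0,0],"jaw":1},{"linear":[0,0,-50],"turn":[0,0,0],"jaw":1},{"linear":[0,0,-75],"turn":[0,0,0],"jaw":1},{"linear":[0,40,-85],"turn":[0,0,0],"jaw":1},{"linear":[0,85,-90],"turn":[0,0,0],"jaw":1},{"linear":[0,130,-90],"turn":[0,0,0],"jaw":1},{"linear":[0,175,-90],"turn":[0,0,0],"jaw":1}])

```text
t: 9.98
tcp_pos: [0.3791, 0.3874, 0.2225]
orientation: [0.251, 0.093, 0.961, 0.065]
wrist_force: [0.1, -0.6, 0.7]
finger_gap: 0.0879
gripper_force: 0.0
```

Call:
drive_tool(motion=[{"linear":[0,50,0],"turn":[0,0,0],"jaw":1},{"linear":[0,100,0],"turn":[0,0,0],"jaw":1},{"linear":[0,100,0],"turn":[0,0,0],"jaw":1},{"linear":[0,100,0],"turn":[0,0,0],"jaw":1}])

```text
t: 10.48
tcp_pos: [0.3934, 0.4825, 0.2381]
orientation: [0.25, 0.093, 0.962, 0.063]
wrist_force: [-0.8, 0.2, -0.2]
finger_gap: 0.0882
gripper_force: 0.0
```

```bash
python3 - <<'E'
from h import *;from rig import env
where()
a=env.read_camera("side")[190:305,255:365];b=env.read_camera("top")[205:320,160:300]
cv2.imwrite("pics/c.png",cv2.resize(np.hstack([a,b])[:,:,::-1],None,fx=3.15,fy=3.15,interpolation=cv2.INTER_CUBIC))
for k in (4,4.5,5,5.5,6):
    th=k*.349
    print(k,[((proj(world([pt(th,30,36),pt(th,-30,36)],Z),env.camera_params(c))-o)*3.15).round().tolist() for c,o in(("side",[255,190]),("top",[50,205]))])
E
```

```text
t 10.475 uvn [ 48.2 256.6 165.2] rot [ -0.14   0.07 -19.94] q [ 1.02  0.08  2.02 -0.57  0.77 -0.  ] F [-0.8  0.2 -0.2] gap 0.08819132146249205 0.0
4 [[[213.0, 148.0], [286.0, 183.0]], [[557.0, 224.0], [566.0, 311.0]]]
4.5 [[[213.0, 143.0], [286.0, 187.0]], [[566.0, 224.0], [558.0, 311.0]]]
5 [[[214.0, 140.0], [286.0, 191.0]], [[574.0, 225.0], [550.0, 310.0]]]
5.5 [[[216.0, 137.0], [284.0, 194.0]], [[582.0, 228.0], [542.0, 307.0]]]
6 [[[218.0, 135.0], [282.0, 197.0]], [[589.0, 232.0], [535.0, 303.0]]]
```

View pics/c.png

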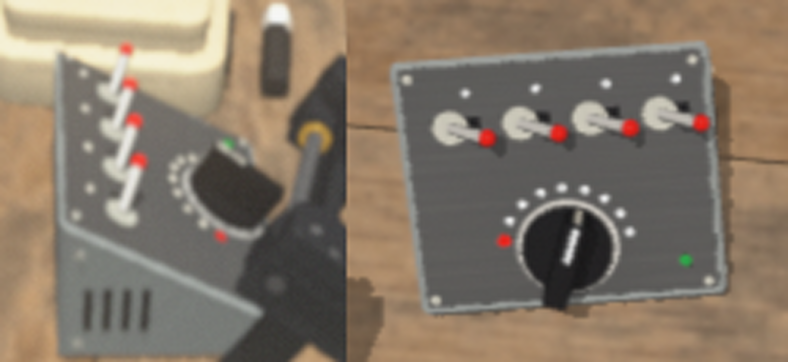

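In the picture all four toggles lean right. The pointer runs from (575,228) to (553,307), which matches position 5, and the arm is clear of the box.

```bash
python3 -c "
from rig import env
print(env.finish_job())"
```

```text
the job is handed in; nothing more can be done
None
```

The final camera check showed all four toggles off (to the right) and the timer dial turned two clicks clockwise, from position 3 to 5; I handed the job in at about 10.5 s with the arm clear and nothing else touched as far as I could see.

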